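# Load a circuit board into the bench test fixture and fold up its shield walls

### The job

Slide the framed circuit board along the mat into the slot of the grey test fixture until it is fully home, and only then fold both hinged shield walls fully upright on either side of it. Leave the board in the slot and do not disturb the other things on the mat.

Things in the scene. Friction and masses are not known exactly. Their poses are not given: they have to be found in the camera images.
- fixture: Grey box-shaped test fixture fixed to the mat, 105 mm deep (x), 140 wide (y), 70 high. Origin on the mat (z 0) at the middle of the slot mouth; +x points into the slot, z up; +y is the side away from the robot. The slot is 93 mm wide and 11 high, its floor is the mat. Where it stands and how it is turned varies
- slot_stop (a point): Middle of the stop at the end of the slot, at x = +90, y = 0, z = 0 mm in the fixture's frame
- lead_in (a point): Middle of the lead-in's outer end, x = -96, y = 0, z = 0 mm in the fixture's frame. The lane before the mouth lies between two fixed rails 10 mm high and 10 wide, inner faces at y = +-46.5 mm from x = 0 to -67, flaring from there to y = +-60 mm at x = -96
- board: Circuit board: a flat rigid slab in an aluminium frame, 150 long (x), 90 wide (y), 8 mm thick, 0.17 to 0.35 kg, loose on the mat before the lead-in, up to 30 mm off the lane's centre line and 0.25 rad askew. Origin at the centre of its underside. Either end may go in. Home against the stop, its origin is at x = +15 mm of the fixture and 60 mm of it shows
- far_wall (a joint): Hinge angle of the shield wall on the fixture's +y side, a panel 60 long (fixture x -64 to -4), 50 from hinge to free edge, 4 mm thick. 0 = flat outwards, 1.571 = upright at its end stop; starts leaning out at 0.7 to 1.0. A friction hinge (0.05 N m): it stays where left; its free edge can be pushed up and inwards from outside with 1 to 2 N
- near_wall (a joint): The same for the like wall on the fixture's -y side (towards the robot)
- far_wall_edge (a point): Middle of the free edge of the far wall, mid-thickness, 50 mm from its hinge
- far_wall_hinge (a point): Middle of the far wall's hinge line, at x = -34, y = +54, z = 12 mm in the fixture's frame; the hinge line runs along fixture x
- near_wall_edge (a point): Middle of the free edge of the near wall, mid-thickness, 50 mm from its hinge
- near_wall_hinge (a point): Middle of the near wall's hinge line, at x = -34, y = -54, z = 12 mm in the fixture's frame
- spool: Bystander: solder spool, 60 mm across, 40 high, origin at its underside
- jar: Bystander: flux jar, 52 mm across, 60 high, behind the fixture
- screwdriver: Bystander: screwdriver lying to the right of the fixture, seen from the robot
- tweezers: Bystander: steel tweezers, 120 mm long, lying flat on the robot's side of the fixture
- small_module: Bystander: small bare module 70 by 50 by 6 mm lying flat beyond the fixture; it is not the board to load
- lens0: Bystander: microscope lens barrel, 60 mm across, 87 high
- lens1: Bystander: a second such lens barrel

How it is judged:
By the outcome, as a careful person would: the job done as asked, in the order asked, and still so for the second after the job is handed in, with the robot touching nothing.
It also fails if it takes over 72 s, if anything falls off the work surface, if the arm or the gripper's body presses on something with over 40 N, if the wrist force passes 120 N, or if a joint passes its speed limit or range.

### The arm

A 7-joint arm with a two-finger parallel gripper is mounted at the origin on the work surface. World frame = base frame: x ahead of the robot, y to its left, z up, the work surface at z = 0. Lengths are in m, angles in rad, forces in N, time in s.
With the tool pointing down it reaches from about 0.425 to 0.875 m from the base axis. Payload 8.4 kg.
Tool frame: the origin (TCP) lies where the fingers leave the gripper's body, on its centre line; the fingertips stand 70 mm ahead of it and the grasp point (between the pads) lies 51 mm ahead of it; z points along the fingers, x is the direction in which the jaws open and shut, and the axes are right-handed (so a half turn about z gives the same grasp; the last joint's range is limited). The gripper opens to 87 mm and grips with 3 to 60 N. Pads are 19 mm wide; open, the fingers measure 117 mm over their backs; the gripper's body (75 mm by 190 mm) begins 51 mm behind the grasp point.
Start: joints at [-1.22, 0.333, 0.04, 1.465, -0.013, 1.343, -0.059], TCP at [0.283, 0.585, 0.292] pointing down, gripper open.
Joint ranges: [-2.58, 2.58], [-0.38, 2.09], [-1.3, 1.39], [0.25, 2.4], [-1.5, 4.64], [0.08, 2.09], [-2.65, 2.65]. Speed limits (rad/s): [2.22, 2.22, 2.79, 2.79, 3.14, 3.14, 3.14].

### API

Orientations are given as a 3x3 rotation matrix whose columns are the frame's x, y, z axes.
In Python, from station import r gives the robot as it stands.
- The arm moves only by the tool play_rows, never from a script. Its argument "increments" is a list of rows, each a list of 6 numbers: the shift along the tool's x, y, z in m, then the turn, a rotation vector about the tool's x, y, z in rad. A call has exactly 8 rows; each row shifts and turns the commanded pose from where the row before left it, along the tool's axes as they then stand; what a row does not reach is not made up. A row lasts 1/12 s, in which the tool goes at most 41.7 mm and 7.16 degrees, less where a joint would pass 70% of its speed; a pose out of reach is approached as far as the arm can. A call with a gripper value outside its range is refused whole. "hand" is the closure, from 0 (fully open) to 1 (shut), set as the call begins (left out, the last holds). The fingers move at their own pace and stop on an object; "grip_force" is the grip in N (left out, the last holds). Time passes only in rows, so rows that do not move let the fingers close, or fill a call up. It gives the time, the measured TCP pose, the force and the opening at its end, in the units of the state.
- r.get_obs(): the state, without advancing time (a new reading comes with each control period).
- r.grab_frame(name): name is "scene" or "top" or "wrist"; returns (picture, depth): 400x640x3 uint8, blue, green, red; 400x640 float32, m along the optical axis (not along the pixel's ray), 0 where there is no reading.
- r.camera_info(name): a dict with "vfov" (degrees; the focal length in pixels is half the picture's height over the tangent of half this angle, whatever the lens; pixels are square), "cx", "cy" (the principal point, pixels), "xyz" and "rotation" of the camera in the world. Camera axes: x right, y up, looking along -z (the intrinsics and any distortion apply to the point x, -y, -z); pixel columns grow to the right and rows downward; lengths in m; the calibration is good to about 2 mm. A picture is of the moment at which its call begins: read the wrist's pose just before it. camera_info takes no time and is no camera call; for the wrist camera it gives the pose at the moment of the call.
- r.sign_off(): hands the job in, once; it reports no verdict.
The state is a dict: "time_s": time; "joint_positions": joint angles; "joint_velocities": joint speeds; "joint_efforts": joint torques, N m; "tool_pos": TCP position; "tool_rot": TCP orientation; "force": force on the tool from outside, world axes, zero at the start; "torque": the same for the moment, N m; "opening": finger opening in m.
Only numpy, scipy, OpenCV 4.12 (cv2) and the standard library are available. Lean on these libraries where they do the work, as an engineer would, in place of code of your own. Each camera call takes 0.05 s, during which the arm holds its last target.

## Working session

There is one attempt and no reset: what is moved stays moved. The work goes in short steps, Python scripts to look and compute and a tool call to move; the robot and the scene stay as the last step left them, time stands still between calls to the robot, and variables do not carry over. Pictures are saved under pics/ and viewed, and the job is handed in when it is done.

Besides the shell and the picture viewer there is one more tool, called after "Request:" by a JSON object that holds its "api" and its "payload". play_rows: Moves the arm, as the interface text tells. Its arguments: {"type":"object","properties":{"increments":{"type":"array"},"hand":{"type":"number"},"grip_force":{"type":"number"}},"required":["increments"]}

```bash
ls; mkdir -p pics; python3 - <<'E'
from station import r
import cv2,numpy as np
o=r.get_obs();print(o)
for n in("scene","top","wrist"):
    c=r.camera_info(n);print(n,c)
    p,d=r.grab_frame(n);cv2.imwrite(f"pics/{n}0.png",p);np.save(f"pics/{n}0.npy",d)
E
```

```text
pics
{'time_s': 0.0, 'joint_positions': array([-1.22022933,  0.3338982 ,  0.03984512,  1.46626323, -0.01335666,
        1.34331083, -0.05847031]), 'joint_velocities': array([ 5.69413708e-05, -4.67769704e-04,  3.36958131e-05, -1.28663280e-03,
        4.89428576e-04,  9.28355829e-04, -5.11183743e-04]), 'joint_efforts': array([-8.60571745e-04, -6.56365442e+01,  1.33497354e+00, -4.03802025e+01,
       -5.96477464e-02,  4.46525076e-02,  1.62031220e-04]), 'tool_pos': array([0.2824514 , 0.58502644, 0.29137095]), 'tool_rot': array([[ 4.34710689e-01,  9.00569981e-01, -5.71423418e-04],
       [ 9.00568726e-01, -4.34711042e-01, -1.51016849e-03],
       [-1.60841648e-03,  1.41880326e-04, -9.99998696e-01]]), 'force': array([-1.08521567, -0.64422849, -0.60325524]), 'torque': array([-0.02938564,  0.055944  ,  0.005483  ]), 'opening': 0.08689769642030497}
scene {'vfov': 43.297528947280526, 'cx': 316.8150394009754, 'cy': 201.204443460484, 'xyz': array([ 1.2613538 , -0.29942502,  0.98360016]), 'rotation': array([[ 0.40301976, -0.72259183,  0.56163701],
       [ 0.91518881,  0.31677962, -0.24915881],
       [ 0.00212496,  0.61441983,  0.7889764 ]])}
top {'vfov': 44.638400268759874, 'cx': 318.17916465580726, 'cy': 197.6990795285633, 'xyz': array([ 0.44426176, -0.02197993,  0.95680418]), 'rotation': array([[ 0.01703539,  0.98512298, -0.1710044 ],
       [-0.99969905,  0.01376228, -0.02030783],
       [-0.0176523 ,  0.17129889,  0.98506096]])}
wrist {'vfov': 67.76293561892591, 'cx': 320.1355964945104, 'cy': 194.28058092123354, 'xyz': array([0.22430759, 0.61329036, 0.38449786]), 'rotation': array([[ 0.43521646, -0.873798  , -0.21694167],
       [ 0.90032475,  0.4220158 ,  0.10638616],
       [-0.0014072 , -0.24161896,  0.97037019]])}
```

View pics/top0.png

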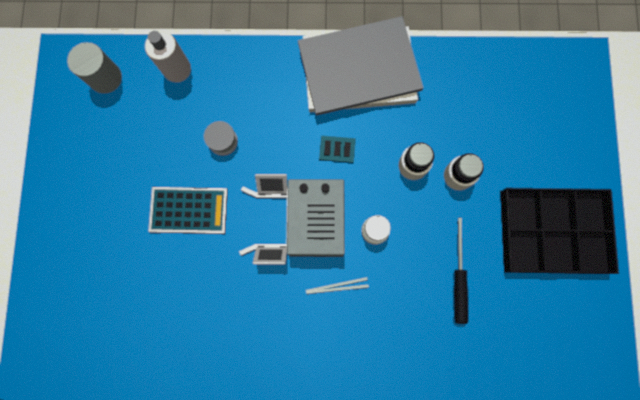

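View pics/scene0.png

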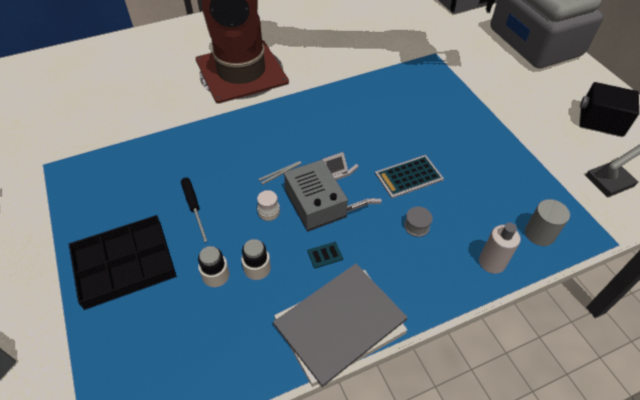

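```bash
cat > h.py <<'E'
import numpy as np,cv2
def K(c): 
    f=200/np.tan(np.radians(c["vfov"])/2); return f,c["cx"],c["cy"]
def ray(c,u,v):
    f,cx,cy=K(c); d=np.stack([(np.asarray(u,float)-cx)/f,-(np.asarray(v,float)-cy)/f,-np.ones_like(np.asarray(u,float))],-1)
    return d@c["rotation"].T
def atz(c,u,v,z):
    d=ray(c,u,v); return c["xyz"]+d*((z-c["xyz"][2])/d[...,2])[...,None]
def cloud(c,D):
    v,u=np.mgrid[:400,:640]; return c["xyz"]+ray(c,u,v)*D[...,None]
def proj(c,P):
    q=(np.atleast_2d(P)-c["xyz"])@c["rotation"]; f,cx,cy=K(c)
    return np.stack([cx+f*q[:,0]/-q[:,2],cy-f*q[:,1]/-q[:,2]],-1)
E
python3 - <<'E'
from station import r
from h import *
print(r.camera_info("top").keys())
for n in("top","scene"):
    c=r.camera_info(n);D=np.load(f"pics/{n}0.npy");P=cloud(c,D)
    p=cv2.imread(f"pics/{n}0.png")
    z=P[...,2]; print(n,(D==0).sum(), np.median(z[250:300,100:200] if n=="top" else z[100:150,150:180]))
    m=(D>0)&(abs(z-.07)<.006)&(abs(P[...,1])<.25)&(P[...,0]>.3)&(P[...,0]<.65)
    n_,L,st,ce=cv2.connectedComponentsWithStats(m.astype(np.uint8))
    for i in range(1,n_):
        if st[i,4]>300:
            q=P[L==i]; print("z70",st[i],cv2.minAreaRect(q[:,:2].astype(np.float32)*1000),np.median(q[:,2]))
    m=(D>0)&(abs(z-.008)<.004)
    n_,L,st,ce=cv2.connectedComponentsWithStats(m.astype(np.uint8))
    for i in range(1,n_):
        if st[i,4]>200:
            q=P[L==i]; print("z8",st[i],cv2.minAreaRect(q[:,:2].astype(np.float32)*1000),np.median(q[:,2]))
c=r.camera_info("top");p=cv2.imread("pics/top0.png")
cv2.imwrite("pics/topz.png",cv2.resize(p[150:290,130:380],None,fx=3.2,fy=3.2,interpolation=cv2.INTER_CUBIC))
p=cv2.imread("pics/scene0.png")
cv2.imwrite("pics/scz.png",cv2.resize(p[140:260,250:460],None,fx=3.8,fy=3.8,interpolation=cv2.INTER_CUBIC))
E
```

```text
dict_keys(['vfov', 'cx', 'cy', 'xyz', 'rotation'])
top 988 0.001187162746428494
z70 [ 287  179   58   76 4210] ((564.1746215820312, 0.4422607421875), (140.04083251953125, 104.52749633789062), 0.49373069405555725) 0.07072457011397548
z8 [319 134  39  29 821] ((712.5281982421875, -40.0656623840332), (75.62110900878906, 55.10905075073242), 86.05428314208984) 0.007251649924820414
z8 [ 148  186   81   48 3256] ((582.093994140625, 255.4205322265625), (155.48097229003906, 94.51689147949219), 89.76490020751953) 0.009098009460726475
z8 [509 192  29  37 768] ((591.0416259765625, -402.59320068359375), (52.584144592285156, 72.19587707519531), 89.16145324707031) 0.005851379560020853
z8 [542 192  31  37 783] ((591.192138671875, -468.1102294921875), (70.97740173339844, 53.11208724975586), 0.3732106685638428) 0.0057850547077232806
z8 [577 193  30  37 767] ((590.7725830078125, -534.4174194335938), (51.223758697509766, 71.7463607788086), 89.62250518798828) 0.005941317096069487
z8 [511 232  30  38 818] ((511.6860656738281, -402.3443908691406), (52.415382385253906, 72.26441192626953), 89.6324462890625) 
[... 1430 characters left out ...]
11.233154296875, -35.98472595214844), (73.5956039428711, 59.006290435791016), 81.68287658691406) 0.00715857372393941
z8 [139 248  32  29 359] ((578.5653076171875, -395.0831604003906), (57.761474609375, 59.6914176940918), 0.4164404571056366) 0.005658281974633361
z8 [109 258  32  31 396] ((579.6209106445312, -460.90899658203125), (59.6263313293457, 60.04665756225586), 1.452945351600647) 0.00554499150055926
z8 [ 79 268  31  32 369] ((579.5791015625, -527.0458374023438), (57.27412796020508, 59.42241668701172), 89.09000396728516) 0.005633432293224883
z8 [ 82 273  94  38 207] ((631.508056640625, -458.57171630859375), (9.134018898010254, 199.34429931640625), 1.6063387393951416) 0.008138060597787655
```

View pics/topz.png

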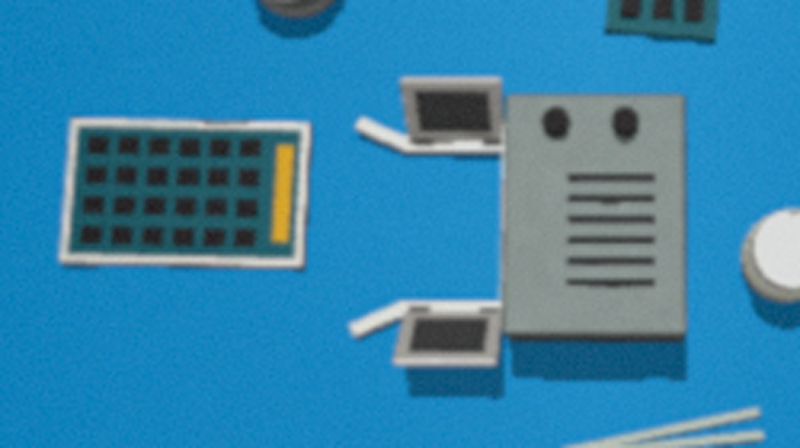

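View pics/scz.png

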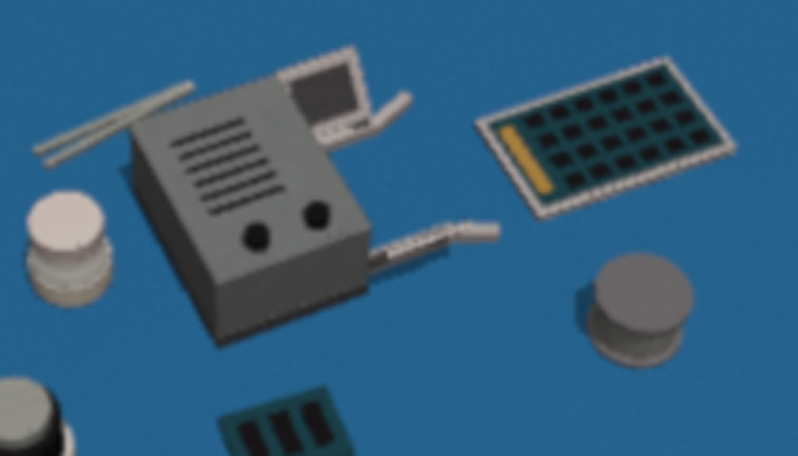

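View pics/wrist0.png

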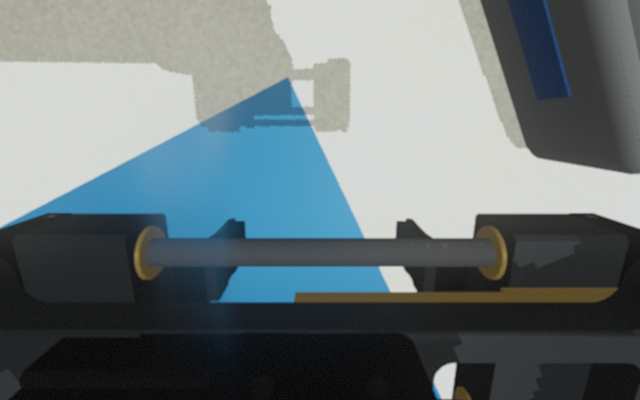

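```bash
python3 - <<'E'
from station import r
from h import *
c=r.camera_info("top");D=np.load("pics/top0.npy");P=cloud(c,D);z=P[...,2];p=cv2.imread("pics/top0.png").astype(int)
# board mask by colour: not mat (B-R small or dark)
mat=(p[...,0]-p[...,2]>90)
reg=np.zeros((400,640),bool);reg[175:245,140:240]=1
m=(~mat)&reg
m=cv2.morphologyEx(m.astype(np.uint8),cv2.MORPH_CLOSE,np.ones((5,5)))
n,L,st,_=cv2.connectedComponentsWithStats(m);i=1+np.argmax(st[1:,4]);v,u=np.where(L==i)
Q=atz(c,u,v,.008)[:,:2];ce=Q.mean(0);w,V=np.linalg.eigh(np.cov(Q.T));print("board",ce,np.sqrt(w*12),np.degrees(np.arctan(V[0,1]/V[1,1])),"deg: dx/dy of long axis",st[i])
print(cv2.minAreaRect(Q.astype(np.float32)*1000))
# fixture top
m=(abs(z-.07)<.006)&(abs(P[...,1])<.2)&(P[...,0]>.45)&(P[...,0]<.66)
v,u=np.where(m);Q=atz(c,u,v,.07)[:,:2];ce=Q.mean(0);w,V=np.linalg.eigh(np.cov(Q.T));print("fix",ce,np.sqrt(w*12),V[:,1])
# wall tops and rails: heights along world x at several y
for n in("top","scene"):
    c=r.camera_info(n);P=cloud(c,np.load(f"pics/{n}0.npy"));
    for lo,hi in((.62,.68),(.44,.51)):
        s=(P[...,0]>lo)&(P[...,0]<hi)&(P[...,1]>.065)&(P[...,1]<.11)&(P[...,2]>.015)
        q=P[s]; print(n,lo,len(q)); 
        if len(q)>10:
            k=np.polyfit(q[:,0],q[:,2],1);print(q.min(0),q.max(0),"angle",np.degrees(np.arctan(k[0])))
# spool
c=r.camera_info("top");print("spool",atz(c,220.,134.,.04),"jar",atz(c,377.,228.,.06),"tweez",atz(c,np.array([306.,368]),np.array([291.,283]),.003))
E
```

```text
board [0.58073962 0.25512205] [0.09252444 0.15328626] 0.32072084471215073 deg: dx/dy of long axis [ 148  186   80   49 3570]
((580.8324584960938, 255.18002319335938), (153.22755432128906, 93.88491821289062), 89.70186614990234)
fix [ 0.56235187 -0.00197052] [0.12079333 0.14396297] [-0.9464071   0.32297617]
top 0.62 397
[0.62000498 0.06503666 0.01511063] [0.64606991 0.10999232 0.05957616] angle 53.91817357895424
top 0.44 392
[0.47737503 0.06508589 0.01581446] [0.5098282  0.10984081 0.05470709] angle -49.36161701712809
scene 0.62 39
[0.62275179 0.0655047  0.02350053] [0.64980947 0.10927443 0.05728872] angle 49.35301094937403
scene 0.44 280
[0.47696861 0.06576566 0.01505271] [0.50998115 0.10980682 0.05676331] angle -48.33580632368801
spool [0.72756526 0.19172916 0.04      ] jar [ 0.54473241 -0.11297541  0.06      ] tweez [[ 0.42730999  0.01801598  0.003     ]
 [ 0.44450753 -0.1010841   0.003     ]]
```

Request:
{"api": "play_rows", "payload": {"increments": [[0, 0, 0, 0, 0, 0.122], [0, 0, 0, 0, 0, 0.122], [0, 0, 0, 0, 0, 0.122], [0, 0, 0, 0, 0, 0.122], [0, 0, 0, 0, 0, 0.122], [0, 0, 0, 0, 0, 0.122], [0, 0, 0, 0, 0, 0.122], [0, 0, 0, 0, 0, 0.122]], "hand": 0.55, "grip_force": 20}}

```text
time_s: 0.82
tool_pos: [0.2825, 0.5852, 0.2919]
tool_rot: [[0.99, 0.139, -0.0], [0.139, -0.99, -0.001], [-0.0, 0.001, -1.0]]
force: [-0.0, -0.6, -0.4]
opening: 0.0432
```

Request:
{"api": "play_rows", "payload": {"increments": [[0, 0, 0, 0, 0, 0.066], [0, 0, 0, 0, 0, 0.067], [0.03, 0.026, 0, 0, 0, 0], [0.03, 0.026, 0, 0, 0, 0], [0.03, 0.026, 0, 0, 0, 0], [0.03, 0.026, 0, 0, 0, 0], [0.03, 0.026, 0, 0, 0, 0], [0.03, 0.026, 0, 0, 0, 0]]}}

```text
time_s: 1.48
tool_pos: [0.4656, 0.4299, 0.2921]
tool_rot: [[1.0, 0.012, -0.0], [0.012, -1.0, -0.0], [-0.0, 0.0, -1.0]]
force: [1.0, 0.6, 0.4]
opening: 0.039
```

Request:
{"api": "play_rows", "payload": {"increments": [[0.026, 0.022, 0.01, 0, 0, 0], [0.026, 0.022, 0.01, 0, 0, 0], [0.026, 0.022, 0.01, 0, 0, 0], [0.026, 0.022, 0.01, 0, 0, 0], [0.026, 0.022, 0.01, 0, 0, 0], [0.026, 0.022, 0.01, 0, 0, 0], [0.026, 0.022, 0.01, 0, 0, 0], [0.026, 0.022, 0.01, 0, 0, 0]]}}

```text
time_s: 2.15
tool_pos: [0.6755, 0.2569, 0.2114]
tool_rot: [[1.0, 0.012, -0.001], [0.012, -1.0, -0.0], [-0.001, 0.0, -1.0]]
force: [0.1, 1.2, 0.2]
opening: 0.0391
```

```bash
python3 - <<'E'
from station import r
import cv2,numpy as np
p,d=r.grab_frame("wrist");cv2.imwrite("pics/w1.png",p);np.save("pics/w1.npy",d)
p,d=r.grab_frame("top");cv2.imwrite("pics/t1.png",p[100:300,100:420])
E
```

```text
(no output)
```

View pics/w1.png

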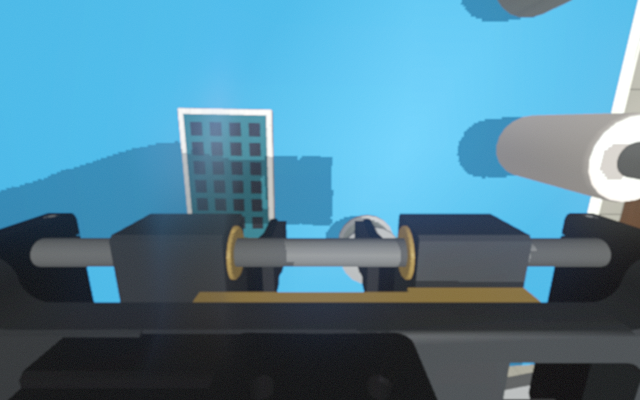

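View pics/t1.png

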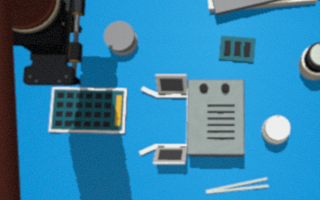

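Request:
{"api": "play_rows", "payload": {"increments": [[0, 0, 0.02, 0, 0, 0], [0, 0, 0.02, 0, 0, 0], [0, 0, 0.02, 0, 0, 0], [0, 0, 0.02, 0, 0, 0], [0, 0, 0.02, 0, 0, 0], [0, 0, 0.017, 0, 0, 0], [0, 0, 0.012, 0, 0, 0], [0, 0, 0.007, 0, 0, 0]]}}

```text
time_s: 2.92
tool_pos: [0.6736, 0.258, 0.0742]
tool_rot: [[1.0, 0.012, -0.002], [0.012, -1.0, -0.001], [-0.002, 0.001, -1.0]]
force: [0.7, 0.3, -1.1]
opening: 0.0391
```

Request:
{"api": "play_rows", "payload": {"increments": [[-0.004, 0, 0, 0, 0, 0], [-0.004, 0, 0, 0, 0, 0], [-0.004, 0, 0, 0, 0, 0], [-0.004, 0, 0, 0, 0, 0], [-0.004, 0, 0, 0, 0, 0], [-0.004, 0, 0, 0, 0, 0], [-0.004, 0, 0, 0, 0, 0], [-0.003, 0, 0, 0, 0, 0]]}}

```text
time_s: 3.58
tool_pos: [0.6439, 0.2578, 0.0771]
tool_rot: [[1.0, 0.012, 0.002], [0.012, -1.0, 0.001], [0.002, -0.001, -1.0]]
force: [2.8, 1.1, 2.8]
opening: 0.0389
```

```bash
python3 - <<'E'
from station import r
from h import *
print(r.get_obs()['tool_pos'],r.get_obs()['force'])
c=r.camera_info("top");p,d=r.grab_frame("top");cv2.imwrite("pics/t2.png",cv2.resize(p[150:280,130:380],None,fx=3.2,fy=3.2,interpolation=cv2.INTER_CUBIC))
p,d=r.grab_frame("scene");cv2.imwrite("pics/s2.png",cv2.resize(p[120:260,250:500],None,fx=3.2,fy=3.2,interpolation=cv2.INTER_CUBIC))
E
```

```text
[0.64388798 0.25775074 0.07714156] [2.79113366 1.09680584 2.79160314]
```

View pics/t2.png

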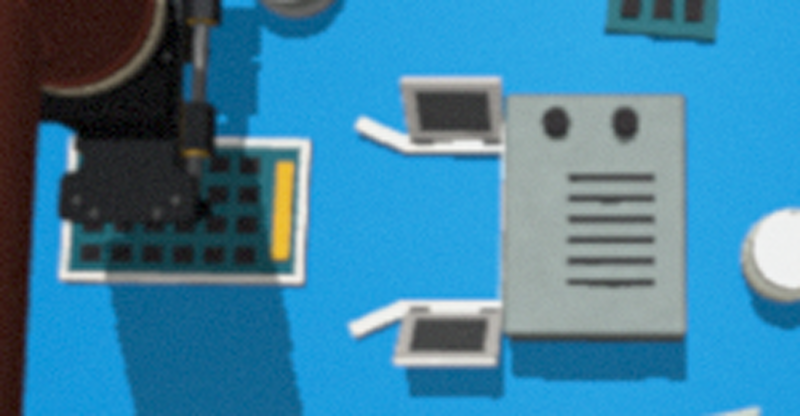

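View pics/s2.png

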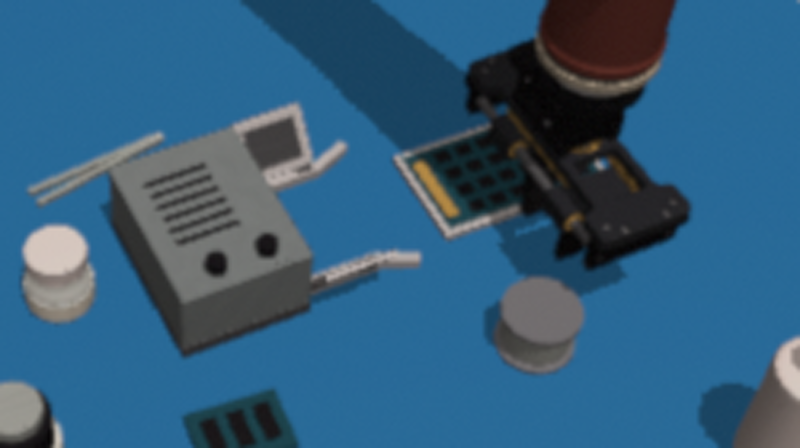

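```bash
python3 - <<'E'
from station import r
from h import *
c=r.camera_info("top")
def w(x,y,z): return atz(c,130+x/3.2,150+y/3.2,z).round(4)
for n,x,y,z in [("railF",405,153,.01),("railN",405,300,.01),("railF2",495,153,.01),("railN2",495,300,.01),("tipF in",358,130,.01),("tipN",352,323,.01),("bFr",310,140,.008),("bNr",302,283,.008),("bFl",72,140,.008),("bNl",60,282,.008)]: print(n,w(x,y,z))
# projected expected model
a=.0086
fx=np.array([a,-1,0]);fy=np.array([1,a,0]);o=np.array([.564,.0535,0])
for P in [(0,46.5,10),(-67,46.5,10),(-96,60,10),(0,-46.5,10),(-67,-46.5,10),(-96,-60,10),(0,70,70),(0,-70,70),(105,70,70),(105,-70,70)]:
    P=np.array(P)/1000; X=o+P[0]*fx+P[1]*fy+[0,0,P[2]]; q=proj(c,X)[0]; print((P*1000).round(),((q-[130,150])*3.2).round())
E
python3 - <<'E'
import cv2
p=cv2.imread('pics/top0.png');cv2.imwrite('pics/tz2.png',cv2.resize(p[178:262,235:305],None,fx=7,fy=7,interpolation=cv2.INTER_CUBIC))
E
```

```text
railF [0.6067 0.1194 0.01  ]
railN [0.516  0.1159 0.01  ]
railF2 [0.6075 0.0637 0.01  ]
railN2 [0.5169 0.0611 0.01  ]
tipF in [0.6208 0.1491 0.01  ]
tipN [0.5016 0.1476 0.01  ]
bFr [0.6144 0.1791 0.008 ]
bNr [0.5256 0.1796 0.008 ]
bFl [0.6123 0.3278 0.008 ]
bNl [0.5239 0.3285 0.008 ]
[ 0. 46. 10.] [511. 148.]
[-67.  46.  10.] [403. 148.]
[-96.  60.  10.] [357. 126.]
[  0. -46.  10.] [508. 299.]
[-67. -46.  10.] [398. 298.]
[-96. -60.  10.] [350. 320.]
[ 0. 70. 70.] [504.  91.]
[  0. -70.  70.] [499. 332.]
[105.  70.  70.] [684.  92.]
[105. -70.  70.] [685. 334.]
```

View pics/tz2.png

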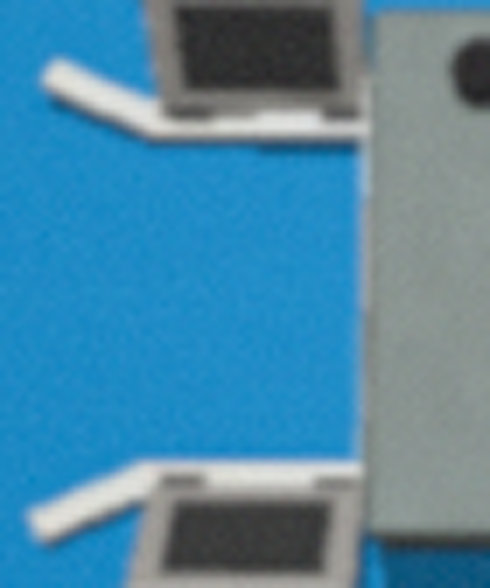

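Request:
{"api": "play_rows", "payload": {"increments": [[0, 0, 0.001, 0, 0, 0], [0, 0, 0.001, 0, 0, 0], [-0.002, 0, 0, 0, 0, 0], [-0.002, 0, 0, 0, 0, 0], [-0.002, 0, 0, 0, 0, 0], [-0.001, 0, 0, 0, 0, 0], [0, 0, 0, 0, 0, 0], [0, 0, 0, 0, 0, 0]]}}

```text
time_s: 4.35
tool_pos: [0.6359, 0.2575, 0.0739]
tool_rot: [[1.0, 0.012, -0.001], [0.012, -1.0, -0.0], [-0.001, 0.0, -1.0]]
force: [-0.0, -1.0, -0.2]
opening: 0.0391
```

Request:
{"api": "play_rows", "payload": {"increments": [[0.015, 0, 0, 0, 0, 0], [0, 0, -0.02, 0, 0, 0], [0, 0, -0.02, 0, 0, 0], [-0.022, -0.025, 0, 0, 0, 0], [-0.022, -0.025, 0, 0, 0, 0], [-0.022, -0.025, 0, 0, 0, 0], [-0.022, -0.025, 0, 0, 0, 0], [0, 0, 0, 0, 0, 0]]}}

```text
time_s: 5.02
tool_pos: [0.556, 0.3644, 0.1135]
tool_rot: [[1.0, 0.021, -0.005], [0.021, -1.0, 0.003], [-0.005, -0.003, -1.0]]
force: [-0.7, 1.8, -0.5]
opening: 0.0393
```

Request:
{"api": "play_rows", "payload": {"increments": [[0, 0, 0, 0, 0, 0], [0, 0, 0.01, 0, 0, 0], [0, 0, 0.01, 0, 0, 0], [0, 0, 0.01, 0, 0, 0], [0, 0, 0.01, 0, 0, 0], [0, 0, 0, 0, 0, 0], [0, 0, 0, 0, 0, 0], [0, 0, 0, 0, 0, 0]]}}

```text
time_s: 5.68
tool_pos: [0.5626, 0.3564, 0.0742]
tool_rot: [[1.0, 0.011, -0.0], [0.011, -1.0, -0.0], [-0.0, 0.0, -1.0]]
force: [-0.8, -0.7, 0.3]
opening: 0.0394
```

```bash
python3 - <<'E'
from station import r
from h import *
print(r.get_obs()['tool_pos'],r.get_obs()['force'])
c=r.camera_info("top");p,d=r.grab_frame("top");cv2.imwrite("pics/t3.png",cv2.resize(p[150:280,130:380],None,fx=3.2,fy=3.2,interpolation=cv2.INTER_CUBIC))
E
```

```text
[0.56258481 0.35637887 0.07416321] [-0.77157255 -0.72762132  0.32207423]
```

View pics/t3.png

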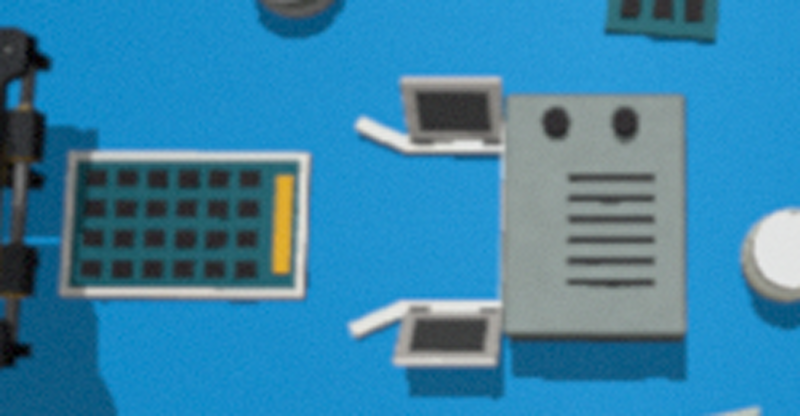

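Request:
{"api": "play_rows", "payload": {"increments": [[0, 0.006, 0, 0, 0, 0], [0, 0.006, 0, 0, 0, 0], [0, 0.006, 0, 0, 0, 0], [0, 0.006, 0, 0, 0, 0], [0, 0.006, 0, 0, 0, 0], [0, 0.006, 0, 0, 0, 0], [0, 0.006, 0, 0, 0, 0], [0, 0.006, 0, 0, 0, 0]]}}

```text
time_s: 6.4
tool_pos: [0.563, 0.3084, 0.0745]
tool_rot: [[1.0, 0.012, 0.0], [0.012, -1.0, 0.001], [0.0, -0.001, -1.0]]
force: [0.5, 2.0, 2.2]
opening: 0.0393
```

Request:
{"api": "play_rows", "payload": {"increments": [[0, 0.006, 0, 0, 0, 0], [0, 0.006, 0, 0, 0, 0], [0, 0.006, 0, 0, 0, 0], [0, 0.006, 0, 0, 0, 0], [0, 0.006, 0, 0, 0, 0], [0, 0.006, 0, 0, 0, 0], [0, 0.006, 0, 0, 0, 0], [0, 0.006, 0, 0, 0, 0]]}}

```text
time_s: 7.07
tool_pos: [0.5635, 0.2601, 0.0743]
tool_rot: [[1.0, 0.012, -0.0], [0.012, -1.0, -0.0], [-0.0, 0.0, -1.0]]
force: [-0.7, 3.3, 2.5]
opening: 0.0391
```

```bash
python3 - <<'E'
from station import r
from h import *
print(r.get_obs()['tool_pos'],r.get_obs()['force'])
c=r.camera_info("top");p,d=r.grab_frame("top");cv2.imwrite("pics/t4.png",cv2.resize(p[150:280,130:380],None,fx=3.2,fy=3.2,interpolation=cv2.INTER_CUBIC))
E
```

```text
[0.56348788 0.2600631  0.07425432] [-0.65732966  3.26227813  2.49980902]
```

View pics/t4.png

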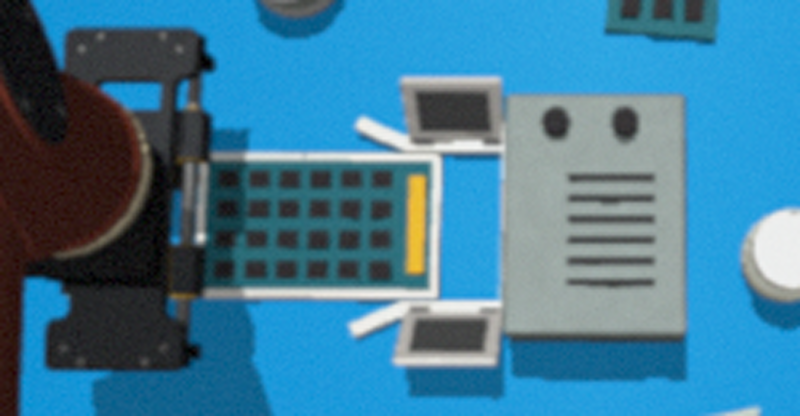

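Request:
{"api": "play_rows", "payload": {"increments": [[0, 0.006, 0, 0, 0, 0], [0, 0.006, 0, 0, 0, 0], [0, 0.006, 0, 0, 0, 0], [0, 0.006, 0, 0, 0, 0], [0, 0.006, 0, 0, 0, 0], [0, 0.006, 0, 0, 0, 0], [0, 0.006, 0, 0, 0, 0], [0, 0.006, 0, 0, 0, 0]]}}

```text
time_s: 7.78
tool_pos: [0.564, 0.2119, 0.0742]
tool_rot: [[1.0, 0.012, -0.0], [0.012, -1.0, -0.0], [-0.0, 0.0, -1.0]]
force: [0.3, 2.5, 1.8]
opening: 0.0392
```

Request:
{"api": "play_rows", "payload": {"increments": [[0, 0.006, 0, 0, 0, 0], [0, 0.006, 0, 0, 0, 0], [0, 0.006, 0, 0, 0, 0], [0, 0.006, 0, 0, 0, 0], [0, 0.006, 0, 0, 0, 0], [0, 0.006, 0, 0, 0, 0], [0, 0.006, 0, 0, 0, 0], [0, 0.006, 0, 0, 0, 0]]}}

```text
time_s: 8.45
tool_pos: [0.5646, 0.164, 0.0742]
tool_rot: [[1.0, 0.012, -0.0], [0.012, -1.0, -0.0], [-0.0, 0.0, -1.0]]
force: [0.3, 0.3, -0.1]
opening: 0.039
```

```bash
python3 - <<'E'
from station import r
from h import *
print(r.get_obs()['tool_pos'],r.get_obs()['force'])
c=r.camera_info("top");p,d=r.grab_frame("top");cv2.imwrite("pics/t5.png",cv2.resize(p[150:280,130:380],None,fx=3.2,fy=3.2,interpolation=cv2.INTER_CUBIC))
E
```

```text
[0.56459446 0.16397092 0.07417943] [ 0.32878548  0.28956    -0.05510652]
```

View pics/t5.png

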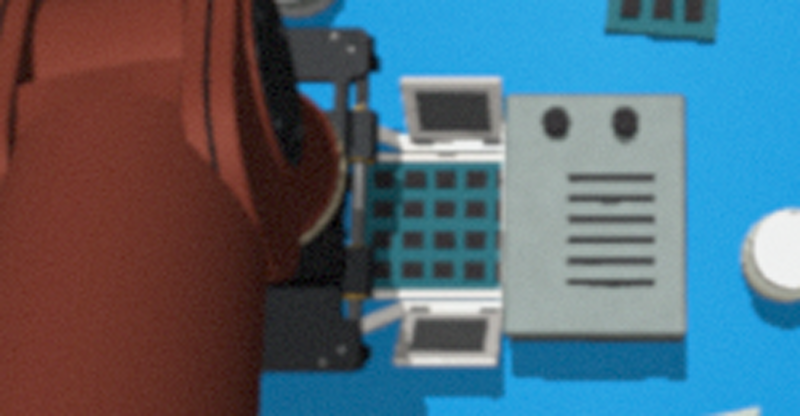

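Request:
{"api": "play_rows", "payload": {"increments": [[0, 0.004, 0, 0, 0, 0], [0, 0.004, 0, 0, 0, 0], [0, 0.004, 0, 0, 0, 0], [0, 0.004, 0, 0, 0, 0], [0, 0.004, 0, 0, 0, 0], [0, 0.004, 0, 0, 0, 0], [0, 0.003, 0, 0, 0, 0], [0, 0.003, 0, 0, 0, 0]]}}

```text
time_s: 9.17
tool_pos: [0.565, 0.1343, 0.0742]
tool_rot: [[1.0, 0.012, -0.0], [0.012, -1.0, -0.0], [-0.0, 0.0, -1.0]]
force: [-0.3, 0.8, -0.7]
opening: 0.0393
```

Request:
{"api": "play_rows", "payload": {"increments": [[0, 0.001, 0, 0, 0, 0], [0, 0.001, 0, 0, 0, 0], [0, 0.001, 0, 0, 0, 0], [0, 0.001, 0, 0, 0, 0], [0, 0.001, 0, 0, 0, 0], [0, 0.001, 0, 0, 0, 0], [0, 0, 0, 0, 0, 0], [0, 0, 0, 0, 0, 0]]}}

```text
time_s: 9.83
tool_pos: [0.5651, 0.1284, 0.0743]
tool_rot: [[1.0, 0.012, -0.0], [0.012, -1.0, -0.0], [-0.0, 0.0, -1.0]]
force: [0.3, 1.1, -0.3]
opening: 0.039
```

Request:
{"api": "play_rows", "payload": {"increments": [[0, 0.001, 0, 0, 0, 0], [0, 0.001, 0, 0, 0, 0], [0, 0.001, 0, 0, 0, 0], [0, 0.001, 0, 0, 0, 0], [0, 0, 0, 0, 0, 0], [0, 0, 0, 0, 0, 0], [0, 0, 0, 0, 0, 0], [0, 0, 0, 0, 0, 0]]}}

```text
time_s: 10.5
tool_pos: [0.5651, 0.1256, 0.0743]
tool_rot: [[1.0, 0.013, 0.0], [0.013, -1.0, 0.001], [0.0, -0.001, -1.0]]
force: [-0.9, 5.7, -1.4]
opening: 0.0394
```

Request:
{"api": "play_rows", "payload": {"increments": [[0, 0.001, 0, 0, 0, 0], [0, 0.001, 0, 0, 0, 0], [0, 0.001, 0, 0, 0, 0], [0, 0, 0, 0, 0, 0], [0, 0, 0, 0, 0, 0], [0, 0, 0, 0, 0, 0], [0, 0, 0, 0, 0, 0], [0, 0, 0, 0, 0, 0]]}}

```text
time_s: 11.17
tool_pos: [0.5651, 0.1251, 0.0745]
tool_rot: [[1.0, 0.015, 0.0], [0.015, -1.0, 0.004], [0.0, -0.004, -1.0]]
force: [-0.5, 11.9, -1.0]
opening: 0.0391
```

Request:
{"api": "play_rows", "payload": {"increments": [[0, 0.001, 0, 0, 0, 0], [0, 0.001, 0, 0, 0, 0], [0, 0.001, 0, 0, 0, 0], [0, 0, 0, 0, 0, 0], [0, 0, 0, 0, 0, 0], [0, 0, 0, 0, 0, 0], [0, 0, 0, 0, 0, 0], [0, 0, 0, 0, 0, 0]]}}

```text
time_s: 11.83
tool_pos: [0.565, 0.1246, 0.0747]
tool_rot: [[1.0, 0.016, 0.001], [0.016, -1.0, 0.006], [0.001, -0.006, -1.0]]
force: [-1.4, 19.3, -0.8]
opening: 0.0392
```

Request:
{"api": "play_rows", "payload": {"increments": [[0, -0.01, 0, 0, 0, 0], [0, -0.01, 0, 0, 0, 0], [0, -0.01, 0, 0, 0, 0], [0, -0.01, 0, 0, 0, 0], [0, -0.01, -0.02, 0, 0, 0], [0, -0.01, -0.03, 0, 0, 0], [0, 0, -0.03, 0, 0, 0], [0, 0, -0.03, 0, 0, 0]]}}

```text
time_s: 12.5
tool_pos: [0.5641, 0.1795, 0.1852]
tool_rot: [[1.0, 0.013, -0.001], [0.013, -1.0, -0.001], [-0.001, 0.001, -1.0]]
force: [1.1, 0.0, -0.3]
opening: 0.0394
```

```bash
python3 - <<'E'
from station import r
from h import *
print(r.get_obs()['tool_pos'],r.get_obs()['force'])
c=r.camera_info("top");p,d=r.grab_frame("top");cv2.imwrite("pics/t6.png",cv2.resize(p[150:280,130:380],None,fx=3.2,fy=3.2,interpolation=cv2.INTER_CUBIC))
c=r.camera_info("scene");p,d=r.grab_frame("scene");cv2.imwrite("pics/s6.png",cv2.resize(p[140:260,250:460],None,fx=3.8,fy=3.8,interpolation=cv2.INTER_CUBIC))
E
```

```text
[0.56412718 0.17947028 0.18522024] [ 1.10281414  0.03044074 -0.26257263]
```

View pics/t6.png

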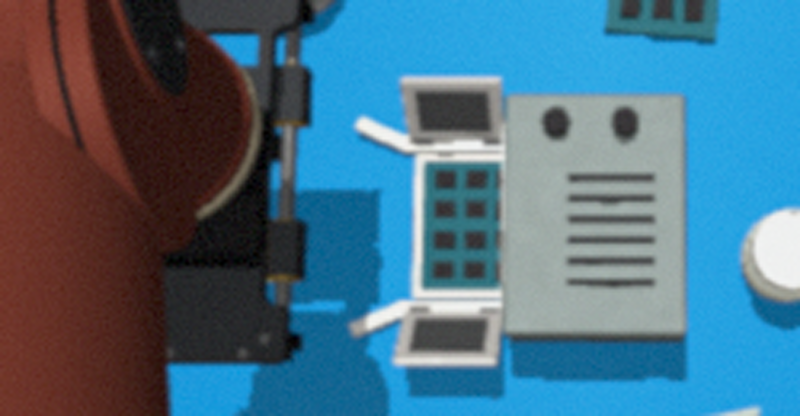

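View pics/s6.png

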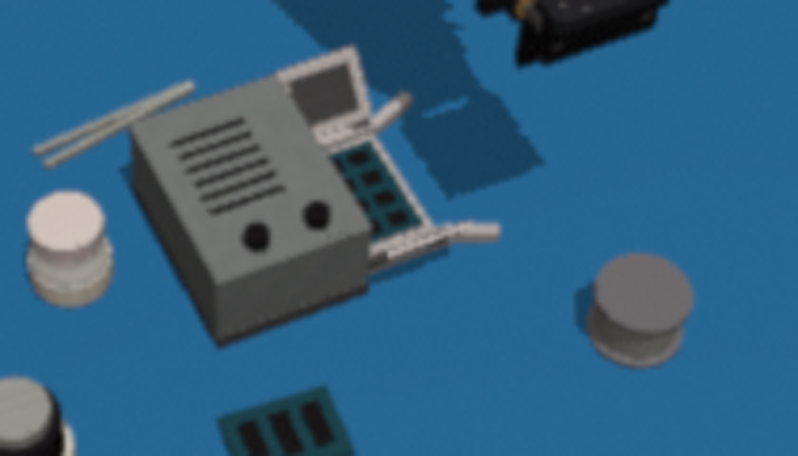

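Request:
{"api": "play_rows", "payload": {"increments": [[0.016, 0.012, 0, 0, 0, 0], [0.016, 0.012, 0, 0, 0, 0], [0.016, 0.012, 0, 0, 0, 0], [0.016, 0.012, 0, 0, 0, 0], [0.016, 0.012, 0, 0, 0, 0], [0.016, 0.012, 0, 0, 0, 0], [0.016, 0.012, 0, 0, 0, 0], [0.014, 0.01, 0, 0, 0, 0]], "hand": 1}}

```text
time_s: 13.27
tool_pos: [0.6924, 0.0851, 0.1833]
tool_rot: [[1.0, 0.011, -0.001], [0.011, -1.0, -0.001], [-0.001, 0.001, -1.0]]
force: [-0.2, 0.2, -0.3]
opening: 0.0011
```

Request:
{"api": "play_rows", "payload": {"increments": [[0, 0, 0, 0, 0, 0], [0, 0, 0.02, 0, 0, 0], [0, 0, 0.02, 0, 0, 0], [0, 0, 0.02, 0, 0, 0], [0, 0, 0.018, 0, 0, 0], [0, 0, 0.01, 0, 0, 0], [0, 0, 0, 0, 0, 0], [0, 0, 0, 0, 0, 0]]}}

```text
time_s: 13.93
tool_pos: [0.6913, 0.0864, 0.0961]
tool_rot: [[1.0, 0.012, -0.001], [0.012, -1.0, -0.0], [-0.001, 0.0, -1.0]]
force: [-0.1, 0.3, 0.7]
opening: 0.001
```

Request:
{"api": "play_rows", "payload": {"increments": [[-0.006, 0, 0, 0, 0, 0], [-0.006, 0, 0, 0, 0, 0], [-0.006, 0, 0, 0, 0, 0], [-0.006, 0, 0, 0, 0, 0], [-0.006, 0, 0, 0, 0, 0], [-0.006, 0, 0, 0, 0, 0], [-0.006, 0, 0, 0, 0, 0], [-0.006, 0, 0, 0, 0, 0]]}}

```text
time_s: 14.6
tool_pos: [0.6452, 0.0857, 0.0983]
tool_rot: [[1.0, 0.012, 0.005], [0.012, -1.0, 0.001], [0.005, -0.001, -1.0]]
force: [2.2, 0.1, 1.5]
opening: 0.0001
```

Request:
{"api": "play_rows", "payload": {"increments": [[-0.002, 0, 0, 0, 0, 0], [-0.002, 0, 0, 0, 0, 0], [-0.002, 0, 0, 0, 0, 0], [-0.001, 0, 0, 0, 0, 0], [-0.001, 0, 0, 0, 0, 0], [0, 0, 0, 0, 0, 0], [0, 0, 0, 0, 0, 0], [0, 0, 0, 0, 0, 0]]}}

```text
time_s: 15.27
tool_pos: [0.6354, 0.0855, 0.0959]
tool_rot: [[1.0, 0.012, -0.001], [0.012, -1.0, -0.0], [-0.001, 0.0, -1.0]]
force: [-0.2, -0.4, 0.9]
opening: 0.0004
```

Request:
{"api": "play_rows", "payload": {"increments": [[-0.001, 0, 0, 0, 0, 0], [-0.001, 0, 0, 0, 0, 0], [-0.001, 0, 0, 0, 0, 0], [-0.001, 0, 0, 0, 0, 0], [0, 0, 0, 0, 0, 0], [0, 0, 0, 0, 0, 0], [0, 0, 0, 0, 0, 0], [0, 0, 0, 0, 0, 0]]}}

```text
time_s: 15.93
tool_pos: [0.6317, 0.0854, 0.0963]
tool_rot: [[1.0, 0.012, 0.0], [0.012, -1.0, -0.0], [0.0, 0.0, -1.0]]
force: [1.9, -0.2, -0.1]
opening: 0.0003
```

Request:
{"api": "play_rows", "payload": {"increments": [[-0.001, 0, 0, 0, 0, 0], [-0.001, 0, 0, 0, 0, 0], [0, 0, 0, 0, 0, 0], [0, 0, 0, 0, 0, 0], [0, 0, 0, 0, 0, 0], [0, 0, 0, 0, 0, 0], [0, 0, 0, 0, 0, 0], [0, 0, 0, 0, 0, 0]]}}

```text
time_s: 16.6
tool_pos: [0.6311, 0.0855, 0.0967]
tool_rot: [[1.0, 0.012, 0.004], [0.012, -1.0, 0.0], [0.004, 0.0, -1.0]]
force: [9.5, 0.0, -5.4]
opening: 0.0006
```

Request:
{"api": "play_rows", "payload": {"increments": [[-0.001, 0, 0, 0, 0, 0], [0, 0, 0, 0, 0, 0], [0, 0, 0, 0, 0, 0], [0, 0, 0, 0, 0, 0], [0.005, 0, 0, 0, 0, 0], [0.01, 0, 0, 0, 0, 0], [0.015, 0, 0, 0, 0, 0], [0.015, 0, 0, 0, 0, 0]]}}

```text
time_s: 17.27
tool_pos: [0.6734, 0.0861, 0.096]
tool_rot: [[1.0, 0.012, -0.002], [0.012, -1.0, 0.0], [-0.002, -0.0, -1.0]]
force: [0.6, 0.1, 0.1]
opening: 0.0004
```

Request:
{"api": "play_rows", "payload": {"increments": [[0, 0, -0.02, 0, 0, 0], [0, 0, -0.02, 0, 0, 0], [0, 0, -0.02, 0, 0, 0], [0, 0, -0.02, 0, 0, 0], [0, 0, -0.02, 0, 0, 0], [0, 0, 0, 0, 0, 0], [0, 0, 0, 0, 0, 0], [0, 0, 0, 0, 0, 0]]}}

```text
time_s: 17.93
tool_pos: [0.673, 0.086, 0.1954]
tool_rot: [[1.0, 0.012, -0.002], [0.012, -1.0, -0.0], [-0.002, 0.0, -1.0]]
force: [0.2, -0.4, -1.5]
opening: 0.0006
```

```bash
python3 - <<'E'
from station import r
from h import *
print(r.get_obs()['tool_pos'],r.get_obs()['force'])
c=r.camera_info("top");p,d=r.grab_frame("top");cv2.imwrite("pics/t7.png",cv2.resize(p[150:280,130:380],None,fx=3.2,fy=3.2,interpolation=cv2.INTER_CUBIC))
c=r.camera_info("scene");p,d=r.grab_frame("scene");cv2.imwrite("pics/s7.png",cv2.resize(p[120:260,250:460],None,fx=3.8,fy=3.8,interpolation=cv2.INTER_CUBIC))
E
```

```text
[0.67297203 0.08600237 0.19538621] [ 0.18087777 -0.41788803 -1.4681329 ]
```

View pics/t7.png

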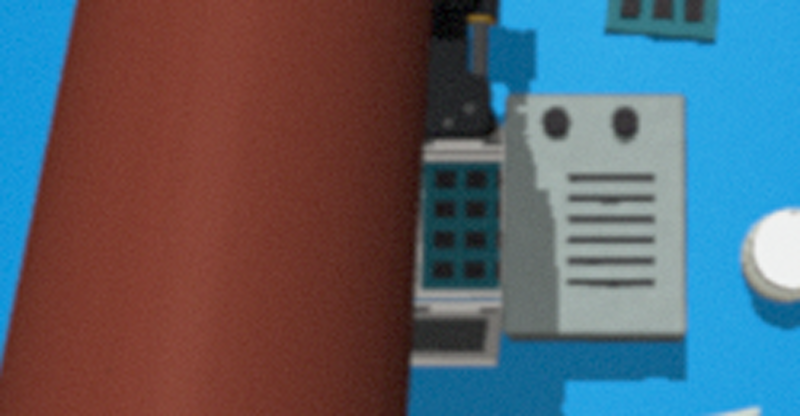

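View pics/s7.png

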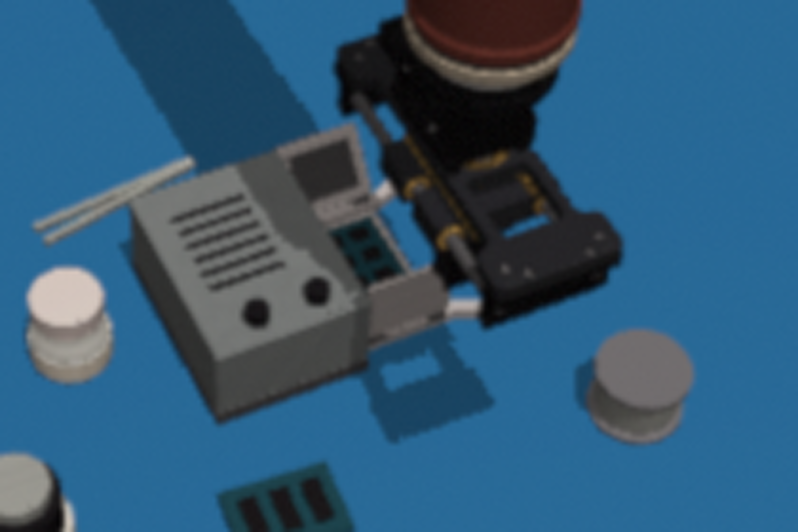

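Request:
{"api": "play_rows", "payload": {"increments": [[-0.028, -0.0005, 0, 0, 0, 0], [-0.028, -0.0005, 0, 0, 0, 0], [-0.028, -0.0005, 0, 0, 0, 0], [-0.028, -0.0005, 0, 0, 0, 0], [-0.028, -0.0005, 0, 0, 0, 0], [-0.028, -0.0005, 0, 0, 0, 0], [-0.028, -0.0005, 0, 0, 0, 0], [-0.028, -0.0005, 0, 0, 0, 0]]}}

```text
time_s: 18.7
tool_pos: [0.4477, 0.0871, 0.1953]
tool_rot: [[1.0, 0.012, -0.002], [0.012, -1.0, -0.001], [-0.002, 0.001, -1.0]]
force: [-0.8, -0.1, -0.1]
opening: 0.0002
```

Request:
{"api": "play_rows", "payload": {"increments": [[0, 0, 0, 0, 0, 0], [0, 0, 0, 0, 0, 0], [0, 0, 0.02, 0, 0, 0], [0, 0, 0.02, 0, 0, 0], [0, 0, 0.02, 0, 0, 0], [0, 0, 0.02, 0, 0, 0], [0, 0, 0.018, 0, 0, 0], [0, 0, 0, 0, 0, 0]]}}

```text
time_s: 19.37
tool_pos: [0.4483, 0.0865, 0.095]
tool_rot: [[1.0, 0.012, -0.005], [0.012, -1.0, -0.003], [-0.005, 0.003, -1.0]]
force: [-1.6, 0.5, -0.8]
opening: 0.0007
```

Request:
{"api": "play_rows", "payload": {"increments": [[0.005, 0, 0, 0, 0, 0], [0.005, 0, 0, 0, 0, 0], [0.005, 0, 0, 0, 0, 0], [0.005, 0, 0, 0, 0, 0], [0.005, 0, 0, 0, 0, 0], [0.005, 0, 0, 0, 0, 0], [0.005, 0, 0, 0, 0, 0], [0.005, 0, 0, 0, 0, 0]]}}

```text
time_s: 20.03
tool_pos: [0.4899, 0.0882, 0.0995]
tool_rot: [[1.0, 0.012, 0.0], [0.012, -1.0, 0.001], [0.0, -0.001, -1.0]]
force: [-0.1, -0.1, 2.1]
opening: 0.0007
```

Request:
{"api": "play_rows", "payload": {"increments": [[0.001, 0, 0, 0, 0, 0], [0.001, 0, 0, 0, 0, 0], [0.001, 0, 0, 0, 0, 0], [0.001, 0, 0, 0, 0, 0], [0.001, 0, 0, 0, 0, 0], [0, 0, 0, 0, 0, 0], [0, 0, 0, 0, 0, 0], [0, 0, 0, 0, 0, 0]]}}

```text
time_s: 20.7
tool_pos: [0.4946, 0.0878, 0.0982]
tool_rot: [[1.0, 0.012, 0.0], [0.012, -1.0, -0.0], [0.0, 0.0, -1.0]]
force: [0.8, -0.1, 0.5]
opening: 0.0005
```

Request:
{"api": "play_rows", "payload": {"increments": [[0.001, 0, 0, 0, 0, 0], [0.001, 0, 0, 0, 0, 0], [0, 0, 0, 0, 0, 0], [0, 0, 0, 0, 0, 0], [0, 0, 0, 0, 0, 0], [0, 0, 0, 0, 0, 0], [0, 0, 0, 0, 0, 0], [0, 0, 0, 0, 0, 0]]}}

```text
time_s: 21.37
tool_pos: [0.4958, 0.0878, 0.0981]
tool_rot: [[1.0, 0.012, -0.002], [0.012, -1.0, -0.0], [-0.002, 0.0, -1.0]]
force: [-5.7, 0.1, 4.6]
opening: 0.0003
```

Request:
{"api": "play_rows", "payload": {"increments": [[0.001, 0, 0, 0, 0, 0], [0.001, 0, 0, 0, 0, 0], [0, 0, 0, 0, 0, 0], [0, 0, 0, 0, 0, 0], [0, 0, 0, 0, 0, 0], [0, 0, 0, 0, 0, 0], [0, 0, 0, 0, 0, 0], [0, 0, 0, 0, 0, 0]]}}

```text
time_s: 22.03
tool_pos: [0.4963, 0.0878, 0.0979]
tool_rot: [[1.0, 0.012, -0.005], [0.012, -1.0, -0.0], [-0.005, 0.0, -1.0]]
force: [-13.3, -0.8, 12.2]
opening: 0.0004
```

Request:
{"api": "play_rows", "payload": {"increments": [[-0.004, 0, 0, 0, 0, 0], [-0.01, 0, 0, 0, 0, 0], [-0.015, 0, 0, 0, 0, 0], [-0.015, 0, 0, 0, 0, 0], [0, 0, 0, 0, 0, 0], [0, 0, -0.03, 0, 0, 0], [0, 0, -0.035, 0, 0, 0], [0, 0, -0.035, 0, 0, 0]]}}

```text
time_s: 22.7
tool_pos: [0.4542, 0.087, 0.1993]
tool_rot: [[1.0, 0.012, -0.001], [0.012, -1.0, -0.001], [-0.001, 0.001, -1.0]]
force: [1.6, 0.5, -0.2]
opening: 0.0
```

Request:
{"api": "play_rows", "payload": {"increments": [[0, -0.02, -0.02, 0, 0, 0], [0, -0.04, 0, 0, 0, 0], [0, -0.04, 0, 0, 0, 0], [0, -0.04, 0, 0, 0, 0], [0, -0.04, 0, 0, 0, 0], [0, -0.04, 0, 0, 0, 0], [0, -0.04, 0, 0, 0, 0], [0, -0.04, 0, 0, 0, 0]]}}

```text
time_s: 23.37
tool_pos: [0.4508, 0.3895, 0.2183]
tool_rot: [[1.0, 0.012, 0.001], [0.012, -1.0, 0.001], [0.001, -0.001, -1.0]]
force: [0.9, -0.2, 0.1]
opening: 0.0007
```

```bash
python3 - <<'E'
from station import r
from h import *
print(r.get_obs()['tool_pos'],r.get_obs()['force'])
for n in("top","scene"):
    c=r.camera_info(n);p,d=r.grab_frame(n)
    if n=="top": cv2.imwrite("pics/t8.png",cv2.resize(p[150:280,130:380],None,fx=3.2,fy=3.2,interpolation=cv2.INTER_CUBIC)); cv2.imwrite("pics/t8f.png",p)
    else: cv2.imwrite("pics/s8.png",cv2.resize(p[120:260,250:460],None,fx=3.8,fy=3.8,interpolation=cv2.INTER_CUBIC))
    P=cloud(c,d)
    for lo,hi in((.60,.68),(.45,.525)):
        q=P[(P[...,0]>lo)&(P[...,0]<hi)&(P[...,1]>.062)&(P[...,1]<.112)&(P[...,2]>.025)&(P[...,2]<.08)]
        if len(q)>5:
            print(n,lo,len(q),"z max",q[:,2].max().round(4)); 
            for a,b in((.025,.04),(.04,.055),(.055,.07)):
                s=q[(q[:,2]>a)&(q[:,2]<b)]
                if len(s): print("  x@z",a,np.percentile(s[:,0],[5,50,95]).round(4),len(s))
    b=P[(P[...,0]>.53)&(P[...,0]<.6)&(P[...,1]>.06)&(P[...,1]<.2)&(abs(P[...,2]-.008)<.004)]
    print("board trailing y",np.percentile(b[:,1],[90,99]))
E
```

```text
[0.45083872 0.38946329 0.21832254] [ 0.9044532  -0.24148892  0.08375914]
top 0.6 157 z max 0.0675
  x@z 0.025 [0.6141 0.615  0.6157] 27
  x@z 0.04 [0.6143 0.6148 0.6154] 47
  x@z 0.055 [0.6149 0.6168 0.6189] 83
top 0.45 88 z max 0.0662
  x@z 0.025 [0.507  0.5074 0.5075] 7
  x@z 0.04 [0.507  0.5073 0.5077] 27
  x@z 0.055 [0.508  0.5092 0.5103] 54
board trailing y [0.11077973 0.18870786]
scene 0.6 201 z max 0.0664
  x@z 0.025 [0.6184 0.6204 0.6226] 70
  x@z 0.04 [0.619  0.6203 0.6222] 70
  x@z 0.055 [0.6171 0.6198 0.6224] 61
scene 0.45 192 z max 0.0678
  x@z 0.025 [0.5111 0.5131 0.5153] 62
  x@z 0.04 [0.51   0.513  0.5157] 72
  x@z 0.055 [0.5094 0.5119 0.5154] 58
board trailing y [0.16222488 0.19318187]
```

View pics/t8.png

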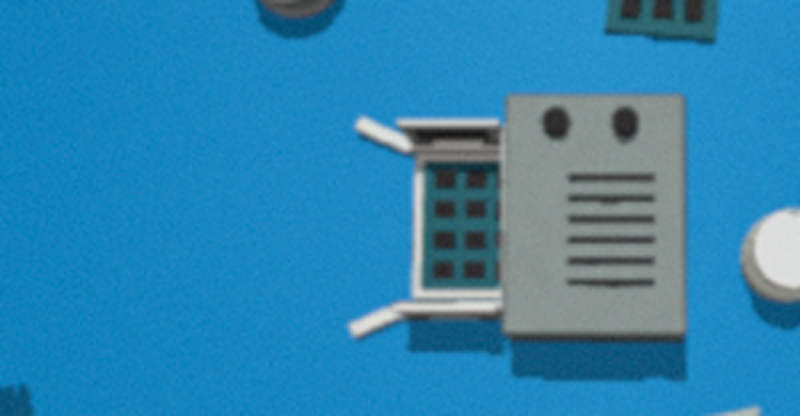

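View pics/s8.png

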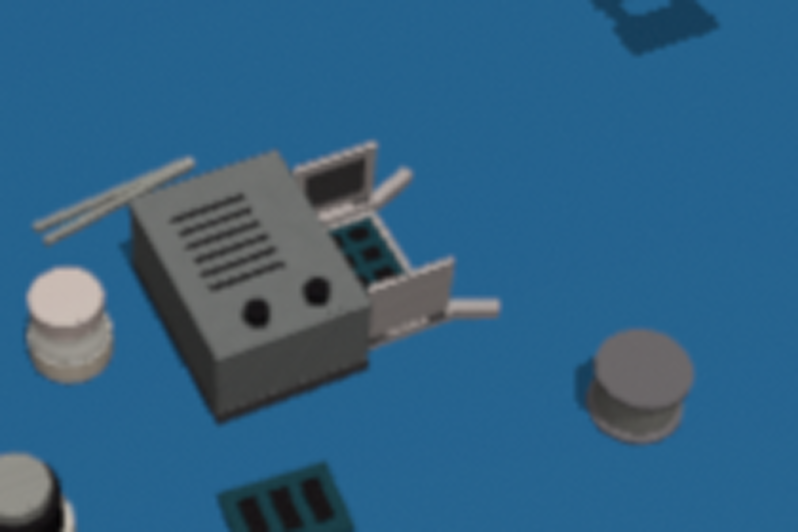

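View pics/t8f.png

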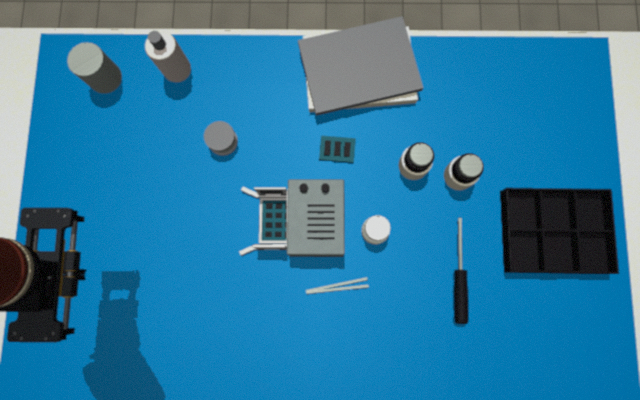

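```bash
python3 - <<'E'
from station import r
print(r.sign_off())
E
```

```text
the job is handed in; nothing more can be done
None
```

I slid the board into the slot until it was home, then folded the far wall and the near wall upright. I handed the job in at about 23.5 s, with the arm clear of everything.

- **Board:** I first shifted it sideways onto the lane's centre line, about 20 mm in two pushes. Then I pushed it in from behind with both fingers. It stopped moving and the force rose to about 19 N while the tool moved only about 0.5 mm. In the last top picture its trailing edge is where the home pose predicts, to about 1–2 mm. A depth-based check of that same edge did not work, because mat pixels mixed into the mask, so "home" rests on the picture and the force.
- **Walls:** Each was pushed until its end stop resisted: about 9.5 N on the far wall before a last 1 mm push, about 13 N on the near wall. After I backed off, the final depth images showed both panels vertical within the measurement noise.
- **Other things on the mat:** The spool, jar, screwdriver, tweezers, small module and lenses look unmoved between the first and last top pictures. I compared those two by eye.

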